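# Set up the still life of plaster models

### The arm

A 6-joint arm with a two-finger parallel gripper is mounted at the origin on the work surface. World frame = base frame: x ahead of the robot, y to its left, z up, the work surface at z = 0. Lengths are in m, angles in rad, forces in N, time in s.
With the tool pointing down it reaches from about 0.375 to 0.9 m from the base axis. Payload 3.1 kg.
Tool frame: the origin (TCP) lies midway between the tips of the shut fingers; the grasp point (between the pads) lies 19 mm behind it; z points along the fingers, y is the line along which they close (so a half turn about z gives the same grasp; the last joint's range is limited). The gripper opens to 85 mm and grips with 20 to 120 N. Pads are 22 mm wide; open, the fingers measure 114 mm over their backs; the gripper's body (76 mm by 85 mm) begins 54 mm behind the grasp point. The pads swing forward as they close: fully open they stand 13 mm farther back than shut.
Start: joints at [-0.178, 0.527, 1.433, -0, 1.181, -0.178], TCP at [0.625, 0, 0.205] pointing down, gripper open.
Joint ranges: [-3.08, 3.08], [-0.75, 2.2], [0.22, 2.44], [-1.43, 4.57], [0, 2.65], [-2.85, 2.85]. Speed limits (rad/s): [2.79, 2.79, 3.14, 3.14, 3.14, 3.14].

### API

Orientations are given as a unit quaternion [x, y, z, w].
In Python, from station import manip gives the robot as it stands.
- The arm moves only by the tool drive_tool, never from a script. Its argument "motion" is a list that holds one entry, the list of rows, each a list of 5 numbers: the finger opening in mm, from 0 to 85.4, then the shift along the tool's x, y, z in units of 30 mm (1.0 is 30 mm), then the turn about the tool's z in units of 8 degrees (1.0 is 8 degrees). In form: [[[fingers, x, y, z, yaw], ...]]. A call has 1 to 10 rows; each row is the pose to reach, as a shift and turn from the pose commanded when the call began, along the tool's axes at that moment; what a row does not reach only later rows make up. A row lasts 1/10 s, in which the tool goes at most 50 mm and 8.59 degrees, less where a joint would pass 70% of its speed; a pose out of reach is approached as far as the arm can. A call with a gripper value outside its range is refused whole. The fingers move at their own pace and stop on an object; "squeeze" is the grip in N (left out, the last holds). Time passes only in rows, so rows that repeat a pose let the fingers close. It gives the time, the measured TCP pose, the force, the opening and the grip force at its end, in the units of the state.
- manip.sense(): the state, without advancing time (a new reading comes with each control period).
- manip.snapshot(name): name is "scene" or "side" or "wrist"; returns the picture (400x640x3 uint8, red, green, blue); there is no depth.
- manip.camera_model(name): a dict with "fov_y" (degrees; the focal length in pixels is half the picture's height over the tangent of half this angle, whatever the lens; pixels are square), "cx", "cy" (the principal point, pixels), "origin" and "orientation" of the camera in the world. Camera axes: x right, y up, looking along -z (the intrinsics and any distortion apply to the point x, -y, -z); pixel columns grow to the right and rows downward; lengths in m; the calibration is good to about 2 mm. A picture is of the moment at which its call begins: read the wrist's pose just before it. camera_model takes no time and is no camera call; for the wrist camera it gives the pose at the moment of the call.
- manip.sign_off(): hands the job in; it is judged then, once.
The state is a dict: "t": time; "q": joint angles; "qd": joint speeds; "tau": joint torques, N m; "tcp_pos": TCP position; "tool_rot": TCP orientation; "force": force on the tool from outside, world axes, zero at the start; "ft_torque": the same for the moment, N m; "finger_gap": opening from 0.0 (shut) to 1.0 (fully open); "gripper_force": force on a finger pad.
Only numpy, scipy, OpenCV 4.12 (cv2) and the standard library are available. Lean on these libraries where they do the work, as an engineer would, in place of code of your own. Each camera call takes 0.05 s, during which the arm holds its last target. There are 200 camera calls.

### The job

Set up the still life for the drawing class from the four white plaster models: first lay the flat slab in the middle of the lowest plinth and then stand the cone upright in the middle of the slab; stand the hexagonal column in the middle of the middle-height plinth and the round cylinder in the middle of the tallest plinth (these two at any time). Plaster chips, so set each model down without dropping it, and leave the two paint pots and the water jar standing where they are.

Things in the scene. Friction and masses are not known exactly. Their poses are not given: they have to be found in the camera images.
- slab: White plaster flat slab, 84 (its x) x 54 (its y) x 30 mm tall, lying flat and loose, about 0.17 kg, any yaw. Origin: centre of its underside, z up. Its top is 30 mm above the origin.
- cone: White plaster cone on a round foot, loose, upright, about 0.1 kg: the foot is a straight cylinder 50 mm across and 30 mm tall (grip here), above it a cone that narrows to a blunt 6 mm tip at 60 mm. Origin: centre of its underside, z up the axis.
- hexagon: White plaster hexagonal column, loose, upright, 90 mm tall, 44 mm across the flats (51 mm across corners), about 0.18 kg. Origin: centre of its underside, z up the axis; one pair of flats faces along its +x and -x, the others are turned by 60 and 120 degrees.
- cylinder: White plaster round cylinder, loose, upright, 44 mm across, 70 mm tall, about 0.13 kg. Origin: centre of its underside, z up the axis.
- plinth_low: Lowest plinth: plywood block with a square top 100 x 100 mm, 25 mm tall, flat on top. Fixed to the table, cannot be moved. Origin: centre of its underside, at table height; z up, x and y square to its sides.
- plinth_mid: Middle-height plinth: plywood block with a square top 84 x 84 mm, 50 mm tall, flat on top. Fixed to the table, cannot be moved. Origin: centre of its underside, at table height; z up, x and y square to its sides.
- plinth_tall: Tallest plinth: plywood block with a square top 68 x 68 mm, 80 mm tall, flat on top. Fixed to the table, cannot be moved. Origin: centre of its underside, at table height; z up, x and y square to its sides.
- pot_a: Small closed blue paint pot with a white lid, loose (35 mm across the lid, 36 mm tall). A bystander: leave it standing where it is. Origin: centre of its underside, z up.
- pot_b: Small closed orange paint pot with a white lid, loose (35 mm across the lid, 36 mm tall). A bystander: leave it standing where it is. Origin: centre of its underside, z up.
- water_jar: Empty open glass water jar, loose, 60 mm across the rim, 85 mm tall. A bystander: leave it standing where it is. Origin: centre of its underside, z up.
There are look-alikes about, which are no part of the job. What is shaped like the hexagon but orange is not meant. What is shaped like the cylinder but purple is not meant.

How it is judged:
By the outcome, as a careful person would: the job done as asked, in the order asked, and still so for the second after the job is handed in, with the robot touching nothing.
It also fails if it takes over 115 s, if anything falls off the work surface, if the arm or the gripper's body presses on something with over 40 N, if the wrist force passes 120 N, or if a joint passes its speed limit or range.

## Working session

There is one attempt and no reset: what is moved stays moved. The work goes in short steps, Python scripts to look and compute and a tool call to move; the robot and the scene stay as the last step left them, time stands still between calls to the robot, and variables do not carry over. Pictures are saved under pics/ and viewed, at most 14 in all, crops included, and the job is handed in when it is done.

Besides the shell and the picture viewer there is one more tool, called after "Call:" by a JSON object that holds its "name" and its "arguments", one argument or row to a line. drive_tool: Moves the arm, as the interface text tells. Its arguments: {"type":"object","properties":{"motion":{"type":"array","items":{"type":"array","items":{"type":"array","items":{"type":"number"}}}},"squeeze":{"type":"number"}},"required":["motion"]}

```bash
ls; mkdir -p pics; python3 - <<'E'
from station import manip
import cv2
for n in ("scene","side","wrist"):
    m=manip.camera_model(n); print(n,m)
    cv2.imwrite(f"pics/{n}0.png",manip.snapshot(n)[:,:,::-1])
s=manip.sense();print(s)
E
```

```text
pics
scene {'fov_y': 55.6335369012335, 'cx': 315.949254726827, 'cy': 197.77017232088312, 'origin': array([0.86970878, 0.48864594, 0.52939744]), 'orientation': array([0.13742727, 0.40696193, 0.85251021, 0.2978625 ])}
side {'fov_y': 43.69722838243351, 'cx': 312.13064676057706, 'cy': 208.24367597960105, 'origin': array([-0.04574285, -0.68565736,  0.73215031]), 'orientation': array([ 0.41339936, -0.14926756, -0.3152542 ,  0.84109152])}
wrist {'fov_y': 69.62270630261547, 'cx': 321.72385213137113, 'cy': 199.0472015447553, 'origin': array([0.62364312, 0.07415743, 0.37123187]), 'orientation': array([-1.46893304e-01,  9.58834478e-04, -1.46452850e-04,  9.89151867e-01])}
{'t': 0.15, 'q': array([-1.78504159e-01,  5.28273662e-01,  1.43360591e+00, -1.96415687e-05,
        1.18139742e+00, -1.78488462e-01]), 'qd': array([ 0.00011397, -0.00369341, -0.00255518,  0.00064238, -0.00161078,
        0.00058882]), 'tau': array([ 1.17890530e-03, -4.42742836e+01, -1.78276026e+01, -2.15643640e-04,
        5.61750654e-03, -9.84718270e-06]), 'tcp_pos': array([6.24408446e-01, 1.27623593e-04, 2.03846187e-01]), 'tool_rot': array([ 7.07109438e-01,  7.07103622e-01, -4.87772692e-04, -6.86596340e-04]), 'force': array([-2.03472875, -0.0603739 , -1.04816193]), 'ft_torque': array([ 0.0297337 , -0.00960403, -0.04076962]), 'gripper_force': 0.0, 'finger_gap': 1.0019173988153893}
```

View pics/scene0.png

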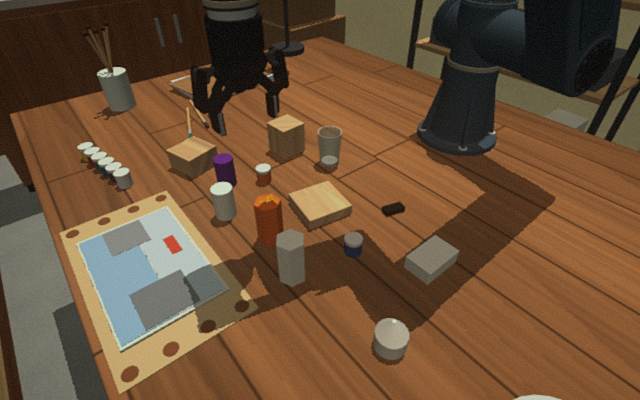

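View pics/side0.png

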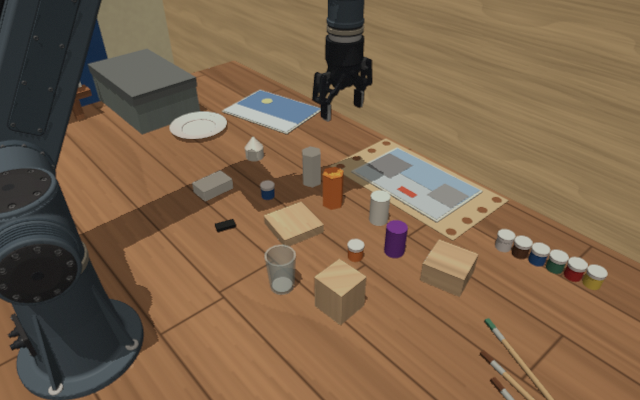

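View pics/wrist0.png

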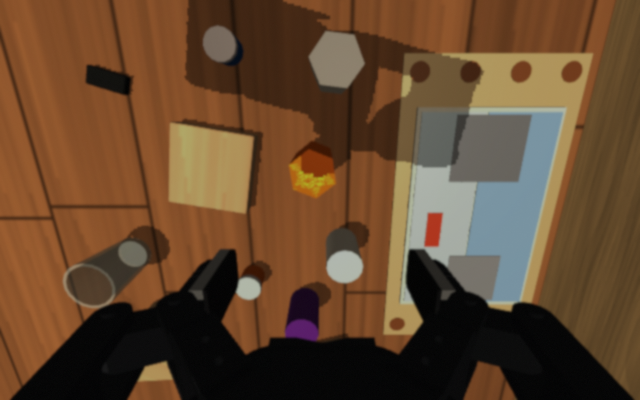

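Scene: hexagon top (290,238), cylinder top (222,188), slab (432,255), cone about (391,338), plinth tops low (320,202), mid (191,155), tall (286,128). Side: the same at (312,153), (380,195), (212,183), cone tip (254,137), plinths (293,222), (450,257), (340,278). Wrist: hexagon (336,60), cylinder top (345,267), low plinth (211,167). Next I'll triangulate these roughly.

```bash
cat > h.py <<'E'
import numpy as np, cv2
from scipy.spatial.transform import Rotation as R
from station import manip
def ray(m,p):
    f=200/np.tan(np.radians(m["fov_y"]/2))
    d=np.array([(p[0]-m["cx"])/f,-(p[1]-m["cy"])/f,-1])
    d=R.from_quat(m["orientation"]).apply(d)
    return np.array(m["origin"]),d/np.linalg.norm(d)
def plane(m,p,z):
    o,d=ray(m,p); return o+d*(z-o[2])/d[2]
def tri(obs):
    A=0;b=0;L=[]
    for m,p in obs:
        o,d=ray(m,p);P=np.eye(3)-np.outer(d,d);A=A+P;b=b+P@o;L.append((o,P))
    x=np.linalg.solve(A,b)
    return x,[round(1000*np.linalg.norm(P@(x-o)),1) for o,P in L]
def proj(m,X):
    c=R.from_quat(m["orientation"]).inv().apply(np.array(X)-m["origin"])
    f=200/np.tan(np.radians(m["fov_y"]/2))
    return np.array([m["cx"]-f*c[0]/c[2],m["cy"]+f*c[1]/c[2]])
E
python3 - <<'E'
from h import *
np.set_printoptions(precision=4,suppress=True)
S,D,W=[manip.camera_model(n) for n in("scene","side","wrist")]
for n,a,b,c in [("low",(320,202),(293,222),(211,167)),("mid",(191,155),(450,257),None),("tall",(286,128),(340,278),None),("hex",(290,238),(312,153),(336,60)),("cyl",(222,188),(380,195),(345,267)),("slab",(432,255),(212,183),None),("cone",(391,330),(254,137),None),("potb",(263,168),(356,244),(249,289)),("pota",(354,239),(267,187),(220,43)),("jar",(330,133),(280,255),(90,285))]:
    o=[(S,a),(D,b)]+([(W,c)] if c else [])
    print(n,*tri(o))
E
```

```text
low [0.485  0.0074 0.0162] [np.float64(0.8), np.float64(1.4), np.float64(0.7)]
mid [ 0.6325 -0.3084  0.0375] [np.float64(3.4), np.float64(3.4)]
tall [ 0.4087 -0.2253  0.0672] [np.float64(2.0), np.float64(2.0)]
hex [0.6357 0.1164 0.088 ] [np.float64(1.8), np.float64(2.6), np.float64(2.1)]
cyl [ 0.6501 -0.1006  0.07  ] [np.float64(2.0), np.float64(1.3), np.float64(0.7)]
slab [0.4263 0.2532 0.0223] [np.float64(0.6), np.float64(0.6)]
cone [0.6087 0.3219 0.0539] [np.float64(1.1), np.float64(1.1)]
potb [ 0.5242 -0.1544  0.0346] [np.float64(1.8), np.float64(0.8), np.float64(1.0)]
pota [0.5138 0.1428 0.029 ] [np.float64(1.8), np.float64(2.0), np.float64(1.8)]
jar [ 0.3553 -0.117   0.0819] [np.float64(1.5), np.float64(1.1), np.float64(0.7)]
```

Call:
{"name": "drive_tool", "arguments": {
  "motion": [
    [[85,6.0,-3.5,0,0],[85,6.0,-3.5,0,0],[85,6.0,-3.5,0,0],[85,6.0,-3.5,0,0],[85,6.0,-3.5,0,0],[85,6.0,-3.5,0,0],[85,6.0,-3.5,0,0]]
  ]
}}

```text
t: 0.85
tcp_pos: [0.5208, 0.1795, 0.2047]
tool_rot: [0.707, 0.707, 0.0, 0.001]
force: [0.2, 0.0, 0.4]
finger_gap: 0.992
gripper_force: 0.0
```

```bash
cat >> h.py <<'E'
import json
def shot(n,name):
    m=manip.camera_model(name); im=manip.snapshot(name)[:,:,::-1].copy()
    cv2.imwrite(f"pics/{n}.png",im)
    json.dump({k:(v.tolist() if hasattr(v,'tolist') else v) for k,v in m.items()},open(f"pics/{n}.json","w")); return m,im
def load(n):
    return json.load(open(f"pics/{n}.json")),cv2.imread(f"pics/{n}.png")
E
python3 - <<'E'
from h import *
shot("A","wrist"); print(manip.sense()["qd"].round(3))
E
```

```text
[-0.014  0.004 -0.002  0.003  0.004  0.002]
```

View pics/A.png

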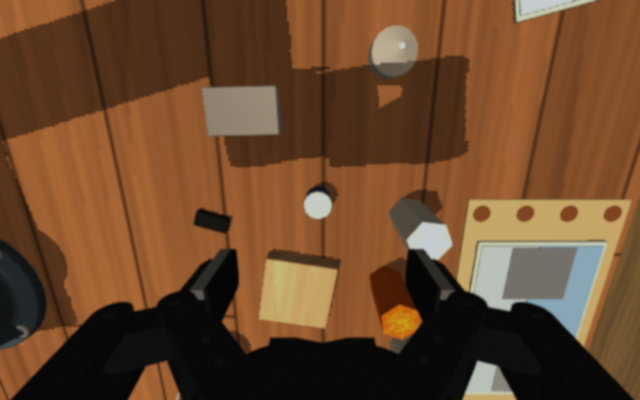

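Call:
{"name": "drive_tool", "arguments": {
  "motion": [
    [[85,-16.5,0.5,0,0],[85,-16.5,0.5,0,0],[85,-16.5,0.5,0,0],[85,-16.5,0.5,0,0],[85,-16.5,0.5,0,0],[85,-16.5,0.5,0,0],[85,-16.5,0.5,0,0],[85,-16.5,0.5,0,0],[85,-16.5,0.5,0,0],[85,-16.5,0.5,0,0]]
  ]
}}

```text
t: 1.9
tcp_pos: [0.5341, -0.3201, 0.2045]
tool_rot: [0.708, 0.706, -0.0, 0.0]
force: [1.2, 0.8, 0.4]
finger_gap: 0.995
gripper_force: 0.0
```

A shows the slab at (242,110), the cone at (394,50) with its tip near (402,45), pot_a (318,205), hexagon top (430,240) and low plinth top near (300,290).

```bash
python3 - <<'E'
from h import *
shot("B","wrist"); print(manip.sense()["tcp_pos"])
E
```

```text
[ 0.53492132 -0.32875591  0.20464511]
```

View pics/B.png

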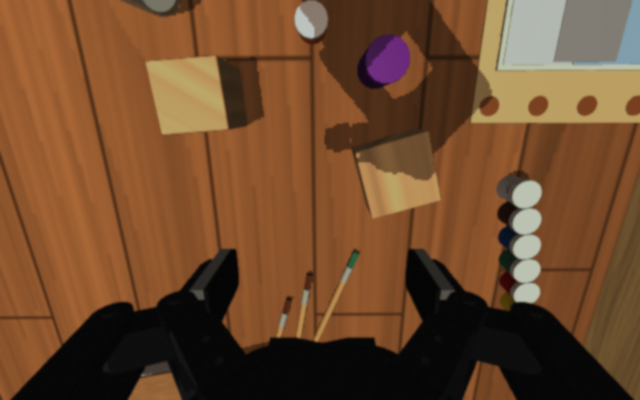

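B shows the tall plinth top as a quad near (147..227, 57..133), and the mid plinth top with corners near (355,155),(428,132),(440,198),(372,217). I'll move for a second viewpoint.

Call:
{"name": "drive_tool", "arguments": {
  "motion": [
    [[85,1,2.5,0,0],[85,1,2.5,0,0],[85,1,2.5,0,0],[85,1,2.5,0,0]]
  ]
}}

```text
t: 2.35
tcp_pos: [0.6096, -0.2861, 0.2038]
tool_rot: [0.707, 0.707, -0.0, -0.0]
force: [0.2, -0.0, -0.5]
finger_gap: 0.997
gripper_force: 0.0
```

```bash
python3 - <<'E'
from h import *
np.set_printoptions(precision=4,suppress=True)
mC,imC=shot("C","wrist"); mB,imB=load("B"); 
def sub(im,pts):
    g=cv2.cvtColor(im,cv2.COLOR_BGR2GRAY)
    return cv2.cornerSubPix(g,np.float32(pts).reshape(-1,1,2),(5,5),(-1,-1),(3,50,.01)).reshape(-1,2)
Q={"tall":([(147,60),(218,56),(228,130),(163,134)],.08),"mid":([(355,155),(428,132),(440,198),(372,217)],.05)}
for n,(p,z) in Q.items():
    b=sub(imB,p)
    w=np.array([plane(mB,x,z) for x in b])
    print(n,"\n",b,"\n",w, w.mean(0), np.linalg.norm(w-np.roll(w,1,0),axis=1))
    print("pred in C",[proj(mC,x).round() for x in w])
x=imC.copy()
cv2.imwrite("pics/Cz.png",np.hstack([cv2.resize(imC[0:250,40:240],None,fx=2,fy=2),cv2.resize(imC[100:350,200:400],None,fx=2,fy=2)]))
E
```

```text
tall 
 [[144.9975  62.0801]
 [215.6335  56.1427]
 [227.9272 128.3038]
 [161.7442 133.7845]] 
 [[ 0.37   -0.2015  0.08  ]
 [ 0.436  -0.1968  0.08  ]
 [ 0.4409 -0.2615  0.08  ]
 [ 0.3747 -0.2665  0.08  ]] [ 0.4054 -0.2316  0.08  ] [0.0651 0.0661 0.0648 0.0663]
pred in C [array([ 73., 100.]), array([141.,  95.]), array([157., 162.]), array([ 94., 167.])]
mid 
 [[354.3595 154.5196]
 [427.6675 130.6857]
 [440.2169 199.9675]
 [372.1847 218.1246]] 
 [[ 0.5697 -0.2922  0.05  ]
 [ 0.649  -0.2666  0.05  ]
 [ 0.6718 -0.3458  0.05  ]
 [ 0.5932 -0.3681  0.05  ]] [ 0.6209 -0.3182  0.05  ] [0.0795 0.0833 0.0824 0.0817]
pred in C [array([288., 184.]), array([358., 162.]), array([374., 228.]), array([309., 245.])]
```

View pics/Cz.png

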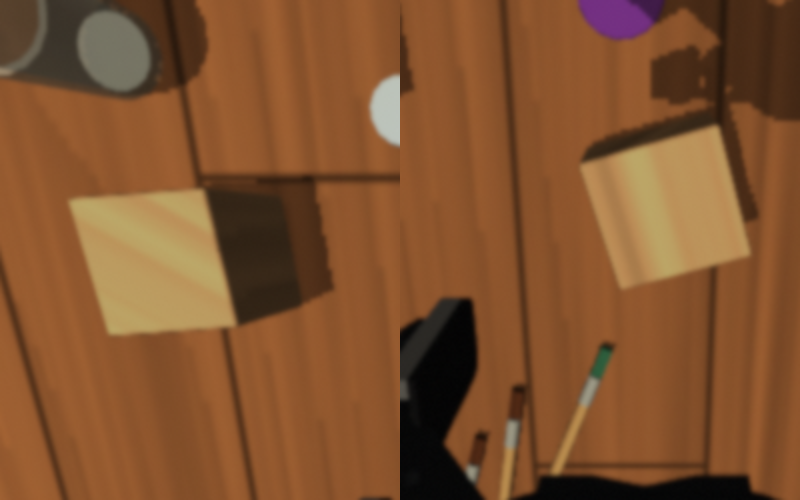

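Cz (2× crops of C) shows the tall top corners at full-picture (75,100),(142,95),(158,163),(94,167) and mid at (291,181),(360,162),(375,227),(311,245). Both are clean quads.

```bash
cat >> h.py <<'E'
np.set_printoptions(precision=4,suppress=True)
def sub(im,pts,w=4):
    g=cv2.cvtColor(im,cv2.COLOR_BGR2GRAY)
    return cv2.cornerSubPix(g,np.float32(pts).reshape(-1,1,2),(w,w),(-1,-1),(3,50,.01)).reshape(-1,2)
def quad(n,m,p,z):
    w=np.array([plane(m,x,z) for x in p]);e=np.roll(w,-1,0)-w
    print(n,"c",w.mean(0),"sides",np.linalg.norm(e,axis=1),"ang",np.degrees(np.arctan2(e[:,1],e[:,0]))%90)
E
python3 - <<'E'
from h import *
mA,A=load("A");mB,B=load("B");mC,C=load("C")
m0=dict(fov_y=69.62270630261547,cx=321.72385213137113,cy=199.0472015447553,origin=np.array([0.62364312,0.07415743,0.37123187]),orientation=np.array([-1.46893304e-01,9.58834478e-04,-1.46452850e-04,9.89151867e-01]))
I0=cv2.imread("pics/wrist0.png")
def both(n,v,z):
    P=[]
    for m,im,p in v:
        s=sub(im,p);quad(n,m,s,z);P.append(s); 
        print("  moved",np.abs(s-np.array(p)).max())
    if len(v)>1:
        T=[tri([(v[0][0],a),(v[1][0],b)]) for a,b in zip(*P)]
        t=np.array([x[0] for x in T]);print("  tri",t.mean(0),"z",t[:,2],"sides",np.linalg.norm(t-np.roll(t,-1,0),axis=1))
both("tall",[(mB,B,[(147,60),(218,56),(228,130),(163,134)]),(mC,C,[(75,100),(142,95),(158,163),(94,167)])],.08)
both("mid",[(mB,B,[(355,155),(428,132),(440,198),(372,217)]),(mC,C,[(291,181),(360,162),(375,227),(311,245)])],.05)
both("low",[(m0,I0,[(170,123),(253,134),(246,213),(168,202)]),(mA,A,[(265,257),(338,265),(328,327),(260,318)])],.025)
both("slab",[(mA,A,[(204,87),(277,86),(279,134),(208,136)])],.03)
both("hex",[(m0,I0,[(309,61),(323,32),(353,32),(365,60),(349,88),(321,86)]),(mA,A,[(406,239),(415,222),(439,222),(452,240),(443,259),(418,257)])],.09)
cv2.imwrite("pics/z1.png",np.vstack([np.hstack([cv2.resize(A[225:345,230:360],None,fx=3,fy=3),cv2.resize(A[60:180,180:310],None,fx=3,fy=3)]),]))
E
```

```text
tall c [ 0.4054 -0.2316  0.08  ] sides [0.0661 0.0644 0.0662 0.065 ] ang [3.9222 4.2836 4.39   4.1956]
  moved 2.299896240234375
tall c [ 0.406  -0.2311  0.08  ] sides [0.0661 0.0651 0.0663 0.0648] ang [4.0665 4.1261 3.8782 3.9406]
  moved 1.2138290405273438
  tri [ 0.4041 -0.2313  0.0773] z [0.0767 0.0767 0.0782 0.0775] sides [0.0668 0.0654 0.0671 0.0656]
mid c [ 0.621  -0.3183  0.05  ] sides [0.0839 0.0819 0.0817 0.079 ] ang [17.8995 15.8925 15.9028 17.431 ]
  moved 1.8266143798828125
mid c [ 0.6221 -0.3168  0.05  ] sides [0.0804 0.0816 0.0814 0.0822] ang [15.8771 16.0836 16.2821 15.4354]
  moved 1.585205078125
  tri [ 0.6219 -0.3191  0.0437] z [0.0333 0.0483 0.047  0.046 ] sides [0.0848 0.0828 0.0823 0.0803]
low c [0.4861 0.0069 0.025 ] sides [0.0974 0.0954 0.0982 0.0973] ang [80.3636 80.6171 81.4791 80.1555]
  moved 2.4739227294921875
low c [0.4866 0.0097 0.025 ] sides [0.0963 0.1025 0.1013 0.0987] ang [83.9991 82.734  81.7265 79.8612]
  moved 1.954193115234375
  tri [0.4858 0.0071 0.0215] z [0.0223 0.0132 0.027  0.0235] sides [0.0977 0.0947 0.1004 0.098 ]
slab c [0.428 0.254 0.03 ] sides [0.0815 0.052  0.0807 0.0519] ang [1.3266 1.3475 1.228  2.2198]
  moved 2.4452362060546875
hex c [0.6363 0.1179 0.09  ] sides [0.0284 0.0244 0.0258 0.025  0.0257 0.0213] ang [58.5694 83.8693 23.9971 53.6647 83.639  25.4502]
  moved 3.314441680908203
hex c [0.6354 0.1208 0.09  ] sides [0.0217 0.0252 0.0264 0.0238 0.0242 0.0309] ang [68.7769 89.9491 38.3886 73.1869  3.752  36.8276]
  moved 3.31146240234375
  tri [0.6369 0.1189 0.0859] z [0.0832 0.0836 0.0811 0.0812 0.09   0.0963] sides [0.0255 0.0262 0.0264 0.0257 0.0268 0.0262]
```

View pics/z1.png

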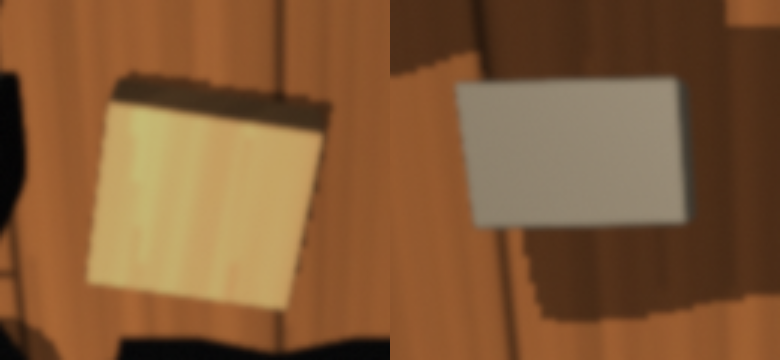

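```bash
python3 - <<'E'
from h import *
s=manip.sense();print(s["t"],s["tcp_pos"],s["tool_rot"],s["q"],s["qd"])
E
```

```text
2.4 [ 0.609 -0.286  0.204] [ 0.7076  0.7067 -0.0004 -0.0006] [-0.6045  0.5951  1.3021 -0.0007  1.2456 -0.603 ] [-0.0073 -0.0136  0.0135  0.0035 -0.0006  0.0015]
```

Call:
{"name": "drive_tool", "arguments": {
  "motion": [
    [[85,0,0,0,1],[85,0,0,0,1],[85,0,0,0,1]]
  ]
}}

```text
t: 2.7
tcp_pos: [0.6091, -0.2857, 0.2047]
tool_rot: [0.754, 0.657, -0.0, -0.0]
force: [0.1, 0.2, -0.7]
finger_gap: 0.998
gripper_force: 0.0
```

Call:
{"name": "drive_tool", "arguments": {
  "motion": [
    [[85,17.0,-8.5,0,10.1],[85,17.0,-8.5,0,10.1],[85,17.0,-8.5,0,10.1],[85,17.0,-8.5,0,10.1],[85,17.0,-8.5,0,10.1],[85,17.0,-8.5,0,10.1],[85,17.0,-8.5,0,10.1],[85,17.0,-8.5,0,10.1],[85,17.0,-8.5,0,10.1],[85,17.0,-8.5,0,10.1]]
  ]
}}

```text
t: 3.7
tcp_pos: [0.4565, 0.1731, 0.2051]
tool_rot: [1.0, 0.008, 0.001, 0.0]
force: [0.9, 0.5, 0.4]
finger_gap: 0.993
gripper_force: 0.0
```

Call:
{"name": "drive_tool", "arguments": {
  "motion": [
    [[85,0,0,0,0],[85,0,0,0,0]]
  ]
}}

```text
t: 3.9
tcp_pos: [0.4564, 0.1729, 0.2049]
tool_rot: [1.0, 0.013, 0.0, 0.0]
force: [-0.8, 0.2, -0.3]
finger_gap: 0.993
gripper_force: 0.0
```

```bash
cat >> h.py <<'E'
def pose():
    s=manip.sense();r=R.from_quat(s["tool_rot"]);M=r.as_matrix()
    return s["tcp_pos"],M,np.degrees(np.arctan2(M[1,0],M[0,0]))
def go(x,y,z,h):
    "shift in tool units to TCP x,y,z with tool-x heading h (deg)"
    p,M,h0=pose();d=M.T@(np.array([x,y,z])-p)/.03
    print("at",p,"head",round(h0,2),"shift",d.round(2),"yaw",round(((h0-h+180)%360-180)/8,2))
E
python3 - <<'E'
from h import *
shot("D","wrist")
go(.428,.254,.204,1.3)
E
```

```text
at [0.4571 0.1719 0.2049] head 1.36 shift [-0.9  -2.76  0.03] yaw 0.01
```

View pics/D.png

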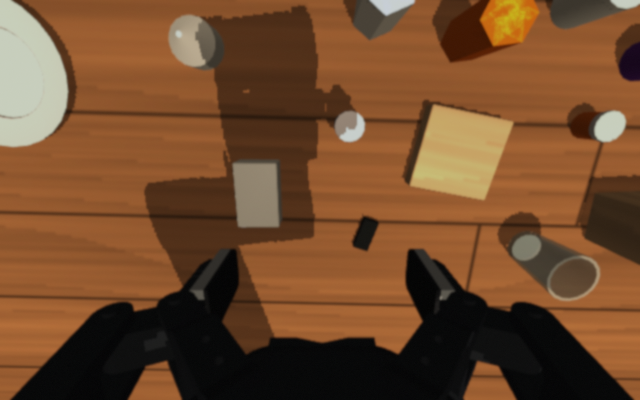

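D (view from the robot side, up = +x) shows slab corners (233,162),(278,160),(280,227),(237,227). The low plinth top is (433,103),(513,122),(487,199),(409,185), and the cone is at (195,41) with its tip near (180,28).

```bash
python3 - <<'E'
from h import *
mA,A=load("A");mD,D=load("D")
a=sub(A,[(204,88),(276,86),(279,134),(208,136)],3);d=sub(D,[(237,227),(233,162),(278,160),(280,227)],3)
quad("slabA",mA,a,.03);quad("slabD",mD,d,.03)
print(a,d)
t=np.array([tri([(mA,x),(mD,y)])[0] for x,y in zip(a,d)]);print(t,t.mean(0))
l=sub(D,[(433,103),(513,122),(487,199),(409,185)],3);print(l);quad("lowD",mD,l,.025)
print("cone tip",tri([(mA,(402,45)),(mD,(180,28))]))
go(.428,.254,.204,1.3)
E
```

```text
slabA c [0.4279 0.2541 0.03  ] sides [0.0815 0.0519 0.081  0.0514] ang [1.3958 1.4125 0.9965 2.0484]
slabD c [0.429  0.2527 0.03  ] sides [0.0813 0.0553 0.0854 0.0521] ang [ 1.3911  5.1747 89.3427  1.0334]
[[201.4427  87.6744]
 [274.6861  85.7314]
 [277.9373 133.5922]
 [208.4203 134.868 ]] [[237.7434 226.1017]
 [232.1044 162.9694]
 [278.     160.    ]
 [278.449  226.3811]]
[[0.3857 0.2791 0.0278]
 [0.4676 0.2811 0.0277]
 [0.4684 0.2279 0.0125]
 [0.3859 0.2271 0.0249]] [0.4269 0.2538 0.0232]
[[433.3068 103.7047]
 [513.0199 122.3179]
 [487.     199.    ]
 [409.2823 183.8764]]
lowD c [0.4854 0.0061 0.025 ] sides [0.0977 0.0948 0.1018 0.0965] ang [79.2769 82.4756 80.3436 79.9877]
cone tip (array([0.6041, 0.3186, 0.0461]), [np.float64(2.2), np.float64(2.2)])
at [0.4571 0.1719 0.2049] head 1.36 shift [-0.9  -2.76  0.03] yaw 0.01
```

Call:
{"name": "drive_tool", "arguments": {
  "motion": [
    [[85,-0.95,-2.72,0,0],[85,-0.95,-2.72,0,0],[85,-0.95,-2.72,3,0],[85,-0.95,-2.72,4,0],[85,-0.95,-2.72,5.2,0],[85,-0.95,-2.72,5.9,0],[85,-0.95,-2.72,6.3,0],[85,-0.95,-2.72,6.6,0],[85,-0.95,-2.72,6.6,0]]
  ],
  "squeeze": 40
}}

```text
t: 4.85
tcp_pos: [0.4276, 0.2525, 0.0065]
tool_rot: [1.0, 0.01, 0.0, -0.0]
force: [0.7, 0.2, 0.2]
finger_gap: 0.998
gripper_force: 0.0
```

Call:
{"name": "drive_tool", "arguments": {
  "motion": [
    [[0,0,0,0,0],[0,0,0,0,0],[0,0,0,0,0],[0,0,0,0,0],[0,0,0,0,0],[0,0,0,0,0],[0,0,0,0,0],[0,0,0,0,0]]
  ]
}}

```text
t: 5.65
tcp_pos: [0.4266, 0.2532, 0.0066]
tool_rot: [1.0, 0.01, -0.0, 0.0]
force: [0.3, -0.2, 0.4]
finger_gap: -0.006
gripper_force: 0.0
```

```bash
python3 - <<'E'
from h import *
m,s=shot("E","scene");m,d=shot("Es","side")
cv2.imwrite("pics/E2.png",np.hstack([cv2.resize(s[180:330,330:530],None,fx=2,fy=2),cv2.resize(d[110:260,140:340],None,fx=2,fy=2)]))
print(manip.sense())
E
```

```text
{'t': 5.75, 'q': array([0.3099, 0.6993, 1.8984, 0.    , 0.544 , 1.8598]), 'qd': array([-0.0001, -0.0002, -0.0001,  0.0008,  0.0008,  0.0002]), 'tau': array([  0.0079, -39.6387,  -5.8717,   0.0001,   0.0011,  -0.    ]), 'tcp_pos': array([0.4266, 0.2532, 0.0066]), 'tool_rot': array([ 0.9999,  0.0105, -0.0001,  0.    ]), 'force': array([0.3066, 0.1788, 0.1632]), 'ft_torque': array([-0.0774, -0.0369,  0.0429]), 'gripper_force': 0.0, 'finger_gap': -4.9893513370782216e-05}
```

View pics/E2.png

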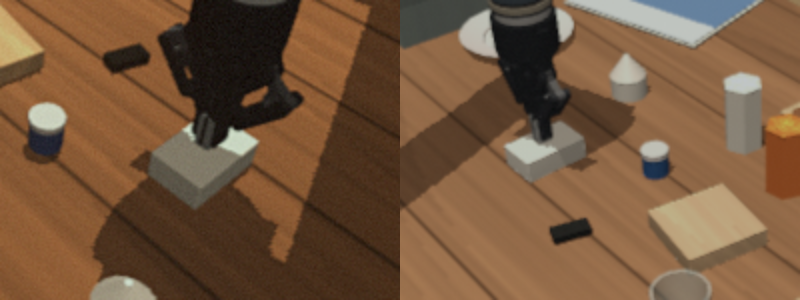

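E2 shows the shut fingertips resting on or just above the slab top (scene ≈(436,254), side ≈(212,181)). They are not around it, so the real tips are higher than the TCP reading says. I'll check the tip height by triangulation.

```bash
python3 - <<'E'
from h import *
S=manip.camera_model("scene");D=manip.camera_model("side")
print("start",tri([(S,(248,122)),(D,(341,109))]))
print("now",tri([(S,(436.5,254)),(D,(212.5,181.5))]))
for X in([.625,0,.218],[.4266,.2532,.0066],[.4266,.2532,.03]):print(X,proj(S,X),proj(D,X))
i0=cv2.imread("pics/scene0.png");d0=cv2.imread("pics/side0.png")
e=cv2.imread("pics/E.png");f=cv2.imread("pics/Es.png")
cv2.imwrite("pics/t.png",np.vstack([np.hstack([cv2.resize(i[y:y+70,x:x+100],None,fx=4,fy=4,interpolation=cv2.INTER_CUBIC) for i,x,y in r]) for r in [((i0,190,70),(d0,290,55)),((e,390,210),(f,165,130))]]))
E
```

```text
start (array([0.6253, 0.005 , 0.2501]), [np.float64(0.1), np.float64(0.1)])
now (array([0.426 , 0.2568, 0.0265]), [np.float64(4.6), np.float64(4.6)])
[0.625, 0, 0.218] [248.9238 138.6874] [342.0341 123.4808]
[0.4266, 0.2532, 0.0066] [429.9516 261.0586] [212.7189 188.0379]
[0.4266, 0.2532, 0.03] [432.3547 252.1894] [211.4749 180.3542]
```

View pics/t.png

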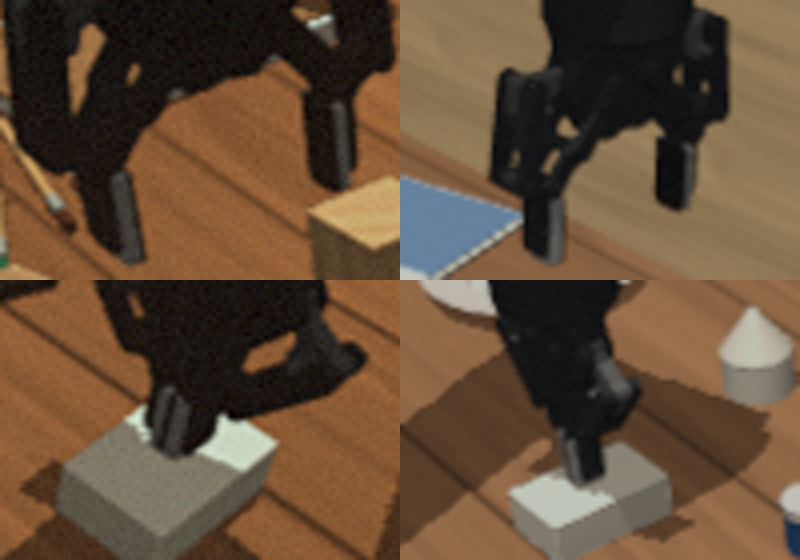

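The tips sit about 24 mm higher than the reported TCP: at start they triangulate near 0.24–0.25, and now near 0.03 on the slab top. I'll use that offset from here on: raise, open, descend with the offset and watch the force.

Call:
{"name": "drive_tool", "arguments": {
  "motion": [
    [[0,0,0,-0.8,0],[85,0,0,-0.8,0],[85,0,0,-0.8,0],[85,0,0,-0.8,0],[85,0,0,-0.8,0],[85,0,0,-0.8,0],[85,0,0,-0.3,0],[85,0,0,0.2,0],[85,0,0,0.4,0],[85,0,0,0.4,0]]
  ]
}}

```text
t: 6.75
tcp_pos: [0.4259, 0.2529, -0.0063]
tool_rot: [1.0, 0.01, -0.001, 0.0]
force: [-0.8, 0.6, 0.2]
finger_gap: 0.997
gripper_force: 0.0
```

Call:
{"name": "drive_tool", "arguments": {
  "motion": [
    [[85,0,0,0.2,0],[85,0,0,0.4,0],[85,0,0,0.45,0]]
  ]
}}

```text
t: 7.05
tcp_pos: [0.4265, 0.2532, -0.0193]
tool_rot: [1.0, 0.01, -0.0, 0.0]
force: [-0.9, 0.1, 0.4]
finger_gap: 0.995
gripper_force: 0.0
```

Call:
{"name": "drive_tool", "arguments": {
  "motion": [
    [[0,0,0,0,0],[0,0,0,0,0],[0,0,0,0,0],[0,0,0,0,0],[0,0,0,0,0],[0,0,0,0,0]]
  ]
}}

```text
t: 7.65
tcp_pos: [0.4268, 0.2533, -0.0185]
tool_rot: [1.0, 0.01, 0.0, -0.0]
force: [-0.9, 0.2, 5.2]
finger_gap: 0.626
gripper_force: 43.6
```

Call:
{"name": "drive_tool", "arguments": {
  "motion": [
    [[0,0,0,-1,0],[0,0,0,-2.5,0],[0,0.5,1.5,-2.5,0.5],[0,0.9,3.0,-2.5,1.3],[0,1.2,4.5,-2.5,1.34],[0,1.5,6.0,-2.5,1.34],[0,1.76,7.5,-2.5,1.34],[0,1.76,8.27,-2.5,1.34],[0,1.76,8.27,-2.5,1.34],[0,1.76,8.27,-2.5,1.34]]
  ]
}}

```text
t: 8.65
tcp_pos: [0.484, 0.006, 0.0557]
tool_rot: [0.996, -0.084, -0.001, -0.0]
force: [-0.7, 0.9, -1.5]
finger_gap: 0.626
gripper_force: 43.4
```

```bash
python3 - <<'E'
from h import *
go(.485,.0065,.012,-9.5); s=manip.sense();print(s["finger_gap"],s["gripper_force"],s["force"])
m,s=shot("F","scene");m,d=shot("Fs","side")
cv2.imwrite("pics/F2.png",np.hstack([cv2.resize(s[120:270,230:430],None,fx=2,fy=2),cv2.resize(d[120:270,200:400],None,fx=2,fy=2)]))
E
```

```text
at [0.484  0.006  0.0557] head -9.63 shift [ 0.03 -0.02  1.46] yaw -0.02
0.6261761364931794 43.407572507858276 [-0.6719  0.9185 -1.4632]
```

View pics/F2.png

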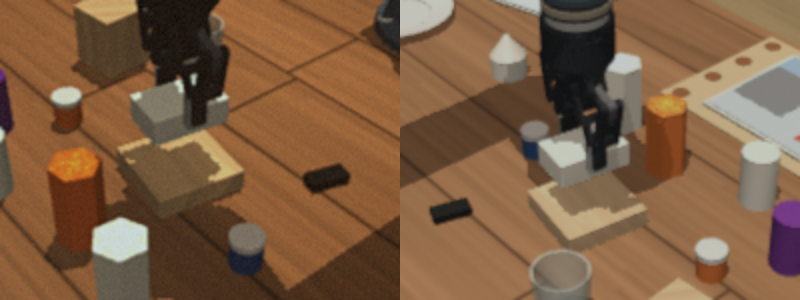

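F2 shows the slab held level and squarely above the low plinth. Lowering it.

Call:
{"name": "drive_tool", "arguments": {
  "motion": [
    [[0,0.03,0,0.8,0],[0,0.03,0,1.3,0],[0,0.03,0,1.5,0],[0,0.03,0,1.55,0],[0,0.03,0,1.55,0]]
  ]
}}

```text
t: 9.25
tcp_pos: [0.4855, 0.0068, 0.0097]
tool_rot: [0.997, -0.082, 0.0, -0.0]
force: [0.6, -0.3, -1.3]
finger_gap: 0.625
gripper_force: 43.4
```

Call:
{"name": "drive_tool", "arguments": {
  "motion": [
    [[0,0,0,0.03,0],[0,0,0,0.06,0],[0,0,0,0.06,0]]
  ]
}}

```text
t: 9.55
tcp_pos: [0.4858, 0.0061, 0.0082]
tool_rot: [0.997, -0.083, 0.0, 0.0]
force: [-0.3, -0.1, -1.3]
finger_gap: 0.624
gripper_force: 43.4
```

Call:
{"name": "drive_tool", "arguments": {
  "motion": [
    [[0,0,0,0.04,0],[0,0,0,0.07,0],[0,0,0,0.07,0]]
  ]
}}

```text
t: 9.85
tcp_pos: [0.4858, 0.006, 0.0065]
tool_rot: [0.997, -0.083, 0.0, 0.0]
force: [-1.1, -1.2, 6.0]
finger_gap: 0.622
gripper_force: 44.3
```

Call:
{"name": "drive_tool", "arguments": {
  "motion": [
    [[62,0,0,0,0],[70,0,0,0,0],[85,0,0,0,0],[85,0,0,0,0],[85,0,0,-1.0,0],[85,0,0,-2.5,0],[85,0,0,-4,0],[85,0,0,-5,0],[85,0,0,-5,0]]
  ]
}}

```text
t: 10.75
tcp_pos: [0.4887, 0.0055, 0.1598]
tool_rot: [0.997, -0.083, 0.005, 0.001]
force: [0.4, -0.3, -0.3]
finger_gap: 0.997
gripper_force: 0.0
```

```bash
python3 - <<'E'
from h import *
go(.53,.28,.19,-9.5)
E
```

```text
at [0.4887 0.0055 0.1598] head -9.51 shift [-0.14 -9.25 -1.01] yaw -0.0
```

Call:
{"name": "drive_tool", "arguments": {
  "motion": [
    [[85,-0.1,-9.2,-1,0],[85,-0.1,-9.2,-1,0],[85,-0.1,-9.2,-1,0],[85,-0.1,-9.2,-1,0],[85,-0.1,-9.2,-1,0],[85,-0.1,-9.2,-1,0],[85,-0.1,-9.2,-1,0],[85,-0.1,-9.2,-1,0]]
  ]
}}

```text
t: 11.55
tcp_pos: [0.527, 0.2789, 0.1841]
tool_rot: [0.997, -0.082, -0.001, 0.001]
force: [-0.6, -0.6, -0.5]
finger_gap: 0.991
gripper_force: 0.0
```

```bash
python3 - <<'E'
from h import *
m,w=shot("G","wrist");m1,s=shot("Gs","scene");m2,d=shot("Gd","side")
print(proj(m,[.606,.32,.05]))
cv2.imwrite("pics/G2.png",np.vstack([np.hstack([cv2.resize(i[y:y+75,x:x+100],None,fx=4,fy=4,interpolation=cv2.INTER_CUBIC) for i,x,y in r]) for r in [((w,250,80),(s,270,160)),((s,340,300),(d,240,160))]]))
cv2.imwrite("pics/G2b.png",w)
go(.53,.28,.19,-9.5)
E
```

```text
[267.912  113.4354]
at [0.5275 0.2773 0.1848] head -9.6 shift [ 0.07 -0.1  -0.17] yaw -0.01
```

View pics/G2.png

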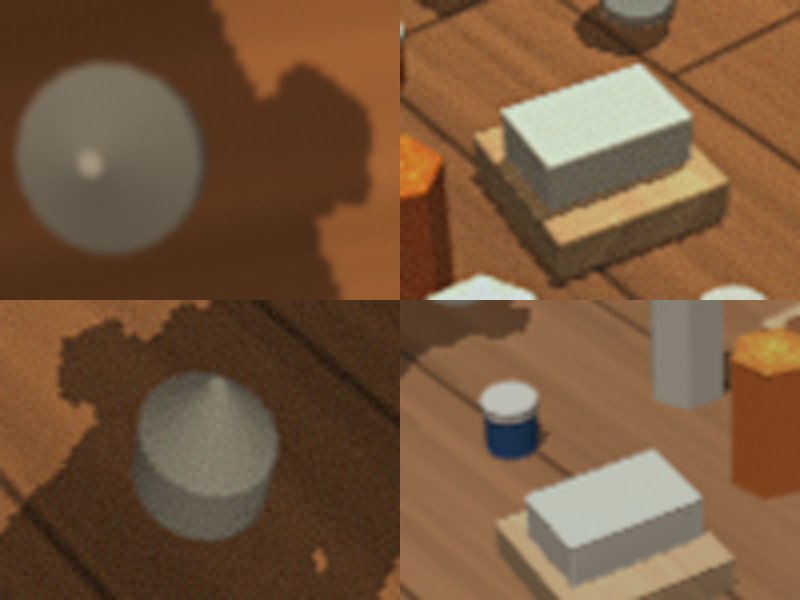

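G2 shows the slab flat and centred on the low plinth. The cone seen from the wrist has its foot rim centred at (277,119.5) and tip at (272.5,120.8). The scene tip is (394,320.8) and the side tip (253,137).

```bash
python3 - <<'E'
from h import *
m,_=load("G");S,_=load("Gs");D,_=load("Gd")
print("tip",tri([(m,(272.5,120.75)),(S,(394,320.75)),(D,(253.2,137))]),"wrist@.06",plane(m,(272.5,120.75),.06),"foot@.03",plane(m,(277.2,119.5),.03))
a=[((x-400)/4+270,y/4+160) for x,y in [(502,112),(638,66),(690,117),(548,167)]]
b=[((x-400)/4+240,(y-300)/4+160) for x,y in [(527,500),(655,450),(702,497),(572,547)]]
quad("slab S",S,a,.055);quad("slab D",D,b[:],.055)
# match corners by order in world
A=np.array([plane(S,p,.055) for p in a]);B=np.array([plane(D,p,.055) for p in b]);print(A[:,:2],B[:,:2])
go(.606,.319,.19,-9.5)
E
```

```text
tip (array([0.5992, 0.3154, 0.0601]), [np.float64(0.9), np.float64(0.7), np.float64(1.2)]) wrist@.06 [0.5984 0.3153 0.06  ] foot@.03 [0.5987 0.315  0.03  ]
slab S c [0.4883 0.0089 0.055 ] sides [0.081  0.0512 0.0816 0.0506] ang [80.7656 81.2724 80.3622 80.518 ]
slab D c [0.4856 0.0016 0.055 ] sides [0.0834 0.0512 0.0818 0.049 ] ang [82.0915 80.3639 80.5926 82.1898]
[[ 0.5242 -0.0227]
 [ 0.4443 -0.0097]
 [ 0.4521  0.0409]
 [ 0.5326  0.0272]] [[ 0.4482  0.0321]
 [ 0.5307  0.0207]
 [ 0.5222 -0.0298]
 [ 0.4415 -0.0164]]
at [0.5275 0.2773 0.1848] head -9.6 shift [ 2.35 -1.81 -0.18] yaw -0.01
```

Call:
{"name": "drive_tool", "arguments": {
  "motion": [
    [[85,2.14,-1.64,0,0],[85,2.14,-1.64,0.5,0],[85,2.14,-1.64,2,0],[85,2.14,-1.64,3.5,0],[85,2.14,-1.64,4.8,0],[85,2.14,-1.64,5.6,0],[85,2.14,-1.64,6.2,0],[85,2.14,-1.64,6.5,0],[85,2.14,-1.64,6.66,0],[85,2.14,-1.64,6.66,0]]
  ]
}}

```text
t: 12.7
tcp_pos: [0.6002, 0.3166, -0.0136]
tool_rot: [0.997, -0.083, 0.0, -0.0]
force: [-0.4, 0.2, 0.3]
finger_gap: 0.995
gripper_force: 0.0
```

Call:
{"name": "drive_tool", "arguments": {
  "motion": [
    [[0,0,0,0,0],[0,0,0,0,0],[0,0,0,0,0],[0,0,0,0,0],[0,0,0,0,0],[0,0,0,0,0]]
  ]
}}

```text
t: 13.3
tcp_pos: [0.6007, 0.3172, -0.0124]
tool_rot: [0.997, -0.083, 0.001, -0.001]
force: [-1.0, -0.1, 5.6]
finger_gap: 0.564
gripper_force: 41.7
```

```bash
python3 - <<'E'
from h import *
go(.486,.0055,.12,-9.5)
E
```

```text
at [ 0.6007  0.3172 -0.0124] head -9.51 shift [-2.04 10.87 -4.43] yaw -0.0
```

The gap reads 48 mm on the 50 mm foot, so I may be gripping near its upper edge. I'll regrip 6 mm lower.

Call:
{"name": "drive_tool", "arguments": {
  "motion": [
    [[60,0,0,0,0],[60,0,0,0,0],[60,0,0,0.1,0],[60,0,0,0.2,0],[60,0,0,0.2,0],[0,0,0,0.2,0],[0,0,0,0.2,0],[0,0,0,0.2,0],[0,0,0,0.2,0],[0,0,0,0.2,0]]
  ]
}}

```text
t: 14.3
tcp_pos: [0.5995, 0.3167, -0.0202]
tool_rot: [0.997, -0.083, -0.0, 0.0]
force: [0.2, -0.7, 0.2]
finger_gap: 0.571
gripper_force: 41.3
```

Call:
{"name": "drive_tool", "arguments": {
  "motion": [
    [[0,0,0,-1.0,0],[0,0,0,-2.4,0],[0,0,0.5,-3.6,0],[0,-0.4,2.0,-3.6,0],[0,-0.7,3.5,-3.6,0],[0,-1.0,5.0,-3.6,0],[0,-1.3,6.5,-3.6,0],[0,-1.6,8.0,-3.6,0],[0,-1.8,9.5,-3.6,0],[0,-2.0,10.86,-3.6,0]]
  ]
}}

```text
t: 15.3
tcp_pos: [0.4859, 0.0036, 0.0882]
tool_rot: [0.997, -0.083, 0.0, 0.0]
force: [0.6, -0.0, -0.3]
finger_gap: 0.57
gripper_force: 41.7
```

Call:
{"name": "drive_tool", "arguments": {
  "motion": [
    [[0,0,0,0,0],[0,0,0,0,0],[0,0,0,0,0]]
  ]
}}

```text
t: 15.6
tcp_pos: [0.4871, 0.006, 0.0881]
tool_rot: [0.997, -0.083, 0.0, -0.0]
force: [-0.8, -0.1, -0.4]
finger_gap: 0.567
gripper_force: 41.8
```

```bash
python3 - <<'E'
from h import *
go(.486,.0055,.0368,-9.5)
S,s=shot("H","scene");D,d=shot("Hs","side")
for n,m,im in(("S",S,s),("D",D,d)):
    print(n,"expected tip/foot px",proj(m,[.486,.0055,.168]),proj(m,[.486,.0055,.108]))
cv2.imwrite("pics/H2.png",np.hstack([cv2.resize(s[60:240,220:420],None,fx=2,fy=2),cv2.resize(d[60:240,190:390],None,fx=2,fy=2)]))
E
```

```text
at [0.4871 0.006  0.0881] head -9.49 shift [-0.04  0.02  1.71] yaw 0.0
S expected tip/foot px [318.4433 139.3132] [318.5646 165.9835]
D expected tip/foot px [290.8612 165.5494] [291.8597 189.0863]
```

View pics/H2.png

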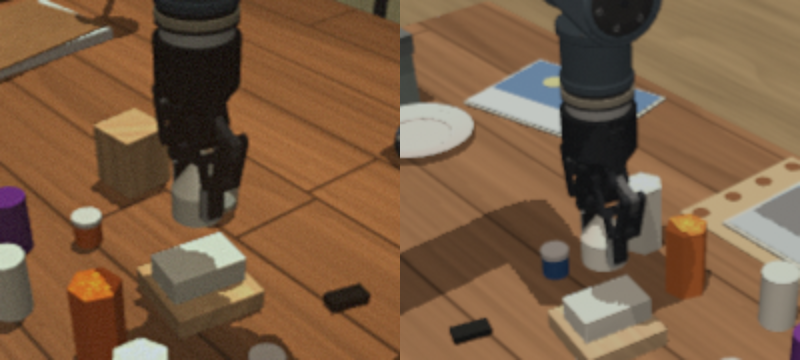

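H2 shows the cone held upright above the slab. Lowering it.

Call:
{"name": "drive_tool", "arguments": {
  "motion": [
    [[0,-0.02,0,0.8,0],[0,-0.02,0,1.4,0],[0,-0.02,0,1.6,0],[0,-0.02,0,1.68,0],[0,-0.02,0,1.68,0]]
  ]
}}

```text
t: 16.2
tcp_pos: [0.4863, 0.0059, 0.0376]
tool_rot: [0.997, -0.082, 0.0, 0.0]
force: [-0.4, -0.5, -1.3]
finger_gap: 0.571
gripper_force: 41.8
```

Call:
{"name": "drive_tool", "arguments": {
  "motion": [
    [[0,0,0,0.03,0],[0,0,0,0.07,0],[0,0,0,0.07,0]]
  ]
}}

```text
t: 16.5
tcp_pos: [0.4863, 0.0053, 0.0358]
tool_rot: [0.997, -0.083, 0.0, 0.0]
force: [-0.4, -0.4, -0.8]
finger_gap: 0.567
gripper_force: 41.8
```

Call:
{"name": "drive_tool", "arguments": {
  "motion": [
    [[0,0,0,0.02,0],[0,0,0,0.04,0],[0,0,0,0.04,0]]
  ]
}}

```text
t: 16.8
tcp_pos: [0.4862, 0.0053, 0.0346]
tool_rot: [0.997, -0.083, 0.0, 0.0]
force: [-0.6, 0.2, 4.2]
finger_gap: 0.568
gripper_force: 42.2
```

Call:
{"name": "drive_tool", "arguments": {
  "motion": [
    [[56,0,0,0,0],[64,0,0,0,0],[80,0,0,0,0],[85,0,0,0,0],[85,0,0,-1.0,0],[85,0,0,-2.5,0],[85,0,0,-4,0],[85,0,0,-4.3,0],[85,0,0,-4.3,0]]
  ]
}}

```text
t: 17.7
tcp_pos: [0.4872, 0.0052, 0.1649]
tool_rot: [0.997, -0.083, 0.002, 0.0]
force: [0.1, -0.8, -0.5]
finger_gap: 0.999
gripper_force: 0.0
```

```bash
python3 - <<'E'
from h import *
S,s=shot("J","scene");D,d=shot("Jd","side");m,w=shot("J0","wrist")
cv2.imwrite("pics/J2.png",np.vstack([np.hstack([cv2.resize(s[120:220,230:330],None,fx=4,fy=3),cv2.resize(s[150:250,270:370],None,fx=4,fy=3)]),np.hstack([cv2.resize(d[150:250,260:360],None,fx=4,fy=3),cv2.resize(d[120:220,300:400],None,fx=4,fy=3)])]))
go(.56,.118,.16,-9.5)
# hexagon + cylinder white tops by mask in wrist0, A
for n in("wrist0","A"):
    im=cv2.imread(f"pics/{n}.png");h=cv2.cvtColor(im,cv2.COLOR_BGR2HSV)
    k=cv2.inRange(h,(0,0,110),(179,60,255));c,_=cv2.findContours(k,0,1)
    for q in c:
        if 300<cv2.contourArea(q)<6000:
            M=cv2.moments(q);print(n,cv2.boundingRect(q),M["m10"]/M["m00"],M["m01"]/M["m00"],cv2.contourArea(q))
E
```

```text
at [0.4846 0.0057 0.1617] head -9.52 shift [ 1.86 -4.11  0.05] yaw -0.0
wrist0 (236, 277, 25, 23) 248.15931063472044 288.00168137873055 396.5
wrist0 (327, 250, 36, 33) 344.24863542254843 266.1475625823452 885.5
wrist0 (119, 243, 25, 23) 131.2514386896857 253.56485170429391 376.5
wrist0 (310, 33, 53, 55) 336.0214472822528 59.61018336607727 2036.0
wrist0 (204, 27, 31, 34) 219.0828363154407 43.595316986967084 754.5
A (465, 361, 48, 33) 486.8700652248541 380.25266048746994 971.0
A (406, 222, 46, 38) 430.1845211414911 238.88062154489765 1115.5
A (304, 192, 28, 27) 317.44671403197157 204.76613380698637 563.0
A (204, 87, 74, 47) 241.51822958990192 110.2665908229048 3076.5
A (371, 28, 45, 38) 393.23661202185787 46.80464480874317 1220.0
A (515, 0, 80, 22) 541.540873015873 7.081150793650793 840.0
```

```bash
python3 - <<'E'
from h import *
A,_=load("A");S=manip.camera_model("scene");D=manip.camera_model("side")
m0=dict(A,origin=[0.62364312,0.07415743,0.37123187],orientation=[-1.46893304e-01,9.58834478e-04,-1.46452850e-04,9.89151867e-01])
print("hex",tri([(m0,(336,59.6)),(A,(430.2,238.9))]),plane(m0,(336,59.6),.09),plane(A,(430.2,238.9),.09))
def cnt(n,near,lo=110):
    im=cv2.imread(f"pics/{n}.png");h=cv2.cvtColor(im,cv2.COLOR_BGR2HSV)
    k=cv2.inRange(h,(0,0,lo),(179,60,255));c,_=cv2.findContours(k,0,1)
    return [q for q in c if cv2.pointPolygonTest(q,near,False)>=0][0]
for n,m,p in(("wrist0",m0,(336,60)),("A",A,(430,239))):
    q=cnt(n,p);ap=cv2.approxPolyDP(cv2.convexHull(q),4,True)[:,0]
    w=np.array([plane(m,x,.09) for x in ap.astype(float)]);e=np.roll(w,-1,0)-w
    print(n,len(ap),np.linalg.norm(e,axis=1),np.degrees(np.arctan2(e[:,1],e[:,0]))%60)
    hull=cv2.convexHull(q)[:,0].astype(float);W=np.array([plane(m,x,.09)[:2] for x in hull])
    # support widths: flats are the narrowest directions
    th=np.radians(np.arange(0,180,1));wd=np.array([np.ptp(W@[np.cos(t),np.sin(t)]) for t in th]).reshape(3,60).mean(0)
    print(" flat normal mod60",wd.argmin(),wd.min(),wd.max())
print("cyl wrist0@.07",plane(m0,(344.2,266.1),.07),"scene/side",tri([(m0,(344.2,266.1)),(S,(222,188)),(D,(380,195))]))
go(.6365,.118,.16,-9.5)
E
```

```text
hex (array([0.6371, 0.12  , 0.0848]), [np.float64(1.2), np.float64(1.2)]) [0.6359 0.1185 0.09  ] [0.6361 0.123  0.09  ]
wrist0 6 [0.0237 0.024  0.0242 0.0231 0.024  0.023 ] [54.3025 51.3709 52.4659 51.4833 51.5731 52.0753]
 flat normal mod60 23 0.042119722737533165 0.047308875927262954
A 6 [0.0272 0.0247 0.0198 0.0371 0.0099 0.0241] [50.3878 49.6899 52.0636 36.9685 47.4311 54.09  ]
 flat normal mod60 23 0.044053502699680225 0.04738083137930118
cyl wrist0@.07 [ 0.6495 -0.0999  0.07  ] scene/side (array([ 0.6498, -0.1002,  0.0697]), [np.float64(0.4), np.float64(1.4), np.float64(1.8)])
at [0.4846 0.0057 0.1617] head -9.52 shift [ 4.37 -4.53  0.04] yaw -0.0
```

Call:
{"name": "drive_tool", "arguments": {
  "motion": [
    [[85,2.0,-2.2,0,-0.19],[85,4.36,-4.56,0,-0.19],[85,4.36,-4.56,0,-0.19],[85,4.36,-4.56,0,-0.19],[85,4.36,-4.56,0,-0.19],[85,4.36,-4.56,0,-0.19],[85,4.36,-4.56,0,-0.19]]
  ]
}}

```text
t: 18.55
tcp_pos: [0.6354, 0.1181, 0.1612]
tool_rot: [0.998, -0.07, -0.003, 0.0]
force: [-0.0, -1.5, -0.2]
finger_gap: 0.992
gripper_force: 0.0
```

```bash
python3 - <<'E'
from h import *
go(.6362,.119,.008,-8)
E
```

```text
at [0.6354 0.1181 0.1612] head -8.02 shift [ 0.05 -0.04  5.11] yaw -0.0
```

Call:
{"name": "drive_tool", "arguments": {
  "motion": [
    [[85,0,0,1.2,0],[85,0,0,2.5,0],[85,0,0,3.7,0],[85,0,0,4.6,0],[85,0,0,5.1,0],[85,0,0,5.1,0]]
  ]
}}

```text
t: 19.15
tcp_pos: [0.635, 0.1178, 0.008]
tool_rot: [0.998, -0.07, -0.003, 0.0]
force: [-0.2, 0.1, -0.0]
finger_gap: 0.996
gripper_force: 0.0
```

Call:
{"name": "drive_tool", "arguments": {
  "motion": [
    [[0,0,0,0,0],[0,0,0,0,0],[0,0,0,0,0],[0,0,0,0,0],[0,0,0,0,0],[0,0,0,0,0],[0,0,0,0,0]]
  ]
}}

```text
t: 19.85
tcp_pos: [0.6391, 0.1187, 0.0122]
tool_rot: [0.998, -0.07, 0.002, -0.0]
force: [0.1, 0.1, 5.7]
finger_gap: 0.514
gripper_force: 41.2
```

```bash
python3 - <<'E'
from h import *
go(.6215,-.3175,.13,-8)
E
```

```text
at [0.6391 0.1187 0.0122] head -7.98 shift [ 1.45 14.48 -3.93] yaw 0.0
```

Call:
{"name": "drive_tool", "arguments": {
  "motion": [
    [[0,0,0,-1.0,0],[0,0,0,-2.4,0],[0,0,0,-3.8,0],[0,0.1,0.8,-4.2,0],[0,0.3,2.4,-4.2,0],[0,0.5,4.0,-4.2,0],[0,0.7,5.6,-4.2,0],[0,0.9,7.2,-4.2,0],[0,1.0,8.8,-4.2,0],[0,1.1,10.4,-4.2,0]]
  ]
}}

```text
t: 20.85
tcp_pos: [0.6261, -0.1964, 0.136]
tool_rot: [0.998, -0.07, -0.0, -0.0]
force: [1.4, 1.0, -2.0]
finger_gap: 0.514
gripper_force: 41.2
```

```bash
python3 - <<'E'
from h import *
go(.6215,-.3175,.13,-8);s=manip.sense();print(s["finger_gap"],s["gripper_force"],s["force"])
E
```

```text
at [ 0.6261 -0.1964  0.136 ] head -8.0 shift [0.41 4.02 0.2 ] yaw 0.0
0.5144783071841103 41.18108091875911 [ 1.3769  0.9679 -2.016 ]
```

Call:
{"name": "drive_tool", "arguments": {
  "motion": [
    [[0,0.1,1.4,0,0],[0,0.3,2.8,0,0],[0,0.4,4.0,0,0],[0,0.4,4.0,0.5,0],[0,0.4,4.0,1.0,0],[0,0.4,4.0,1.0,0],[0,0.4,4.0,1.0,0]]
  ]
}}

```text
t: 21.55
tcp_pos: [0.6215, -0.3132, 0.105]
tool_rot: [0.998, -0.069, -0.001, -0.001]
force: [0.4, -1.0, -1.5]
finger_gap: 0.513
gripper_force: 41.2
```

```bash
python3 - <<'E'
from h import *
go(.6215,-.3175,.066,-8)
S,s=shot("K","scene");D,d=shot("Kd","side")
# hexagon's bright prism vs plinth in side/scene
for n,m in(("S",S),("D",D)): print(n,"plinth ctr px",proj(m,[.6215,-.3175,.05]),"hex bottom",proj(m,[.6215,-.3175,.095]))
E
```

```text
at [ 0.6215 -0.3132  0.105 ] head -7.9 shift [0.02 0.15 1.3 ] yaw 0.01
S plinth ctr px [191.1841 146.9864] hex bottom [187.0283 130.4199]
D plinth ctr px [449.7259 258.0172] hex bottom [453.4845 240.8781]
```

```bash
python3 - <<'E'
from h import *
S,s=load("K");D,d=load("Kd")
c=lambda i,x,y:cv2.resize(i[y:y+75,x:x+100],None,fx=4,fy=4,interpolation=cv2.INTER_CUBIC)
i0=cv2.imread("pics/scene0.png")
cv2.imwrite("pics/K2.png",np.vstack([np.hstack([c(s,145,105),c(d,400,210)]),np.hstack([c(i0,145,115),c(s,270,135)])]))
E
```

```text
(no output)
```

View pics/K2.png

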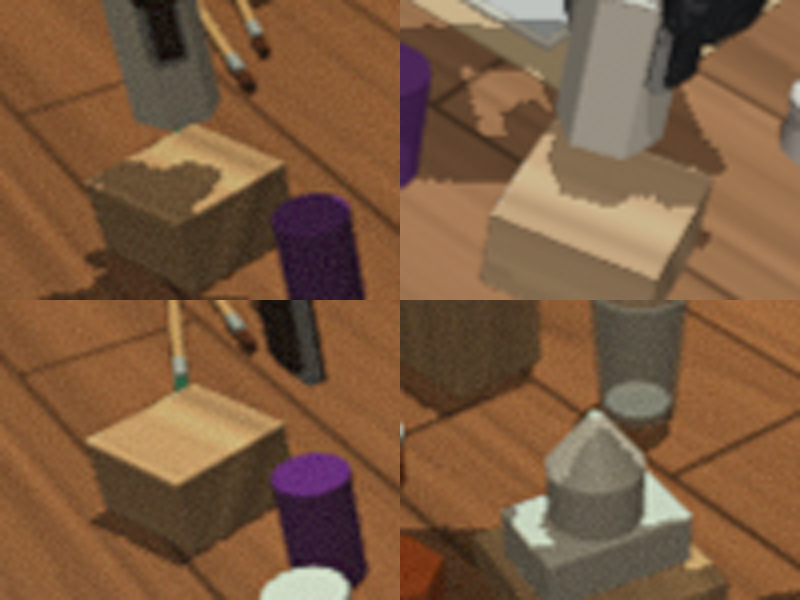

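K2 shows the mid plinth top in scene with corners (167,149.5),(193,136),(216,147),(190,161). Its centre is (191.6,147.8), against (191.2,147.0) projected from my estimate, so they agree. The hexagon hangs upright above it, and the cone stands upright and centred on the slab.

Call:
{"name": "drive_tool", "arguments": {
  "motion": [
    [[0,0.02,0.1,0.5,0],[0,0.02,0.1,1.0,0],[0,0.02,0.1,1.25,0],[0,0.02,0.1,1.33,0],[0,0.02,0.1,1.33,0]]
  ]
}}

```text
t: 22.15
tcp_pos: [0.6218, -0.3181, 0.0653]
tool_rot: [0.998, -0.07, -0.001, -0.0]
force: [-0.6, 0.1, -2.9]
finger_gap: 0.51
gripper_force: 41.2
```

```bash
python3 - <<'E'
from h import *
go(.6215,-.3175,.062,-8);print(manip.sense()["force"])
E
```

```text
at [ 0.6218 -0.3181  0.0653] head -8.01 shift [-0.01 -0.02  0.11] yaw -0.0
[-0.5957  0.1015 -2.9409]
```

Call:
{"name": "drive_tool", "arguments": {
  "motion": [
    [[0,0,0,0.03,0],[0,0,0,0.06,0],[0,0,0,0.06,0]]
  ]
}}

```text
t: 22.45
tcp_pos: [0.6225, -0.3186, 0.0649]
tool_rot: [0.998, -0.07, 0.0, 0.0]
force: [0.3, -0.2, -3.1]
finger_gap: 0.51
gripper_force: 41.2
```

Call:
{"name": "drive_tool", "arguments": {
  "motion": [
    [[0,0,0,0.03,0],[0,0,0,0.06,0],[0,0,0,0.06,0]]
  ]
}}

```text
t: 22.75
tcp_pos: [0.6222, -0.3183, 0.0627]
tool_rot: [0.998, -0.07, -0.0, -0.0]
force: [0.8, 0.5, -2.0]
finger_gap: 0.51
gripper_force: 41.2
```

Call:
{"name": "drive_tool", "arguments": {
  "motion": [
    [[0,0,0,0.03,0],[0,0,0,0.05,0],[0,0,0,0.05,0]]
  ]
}}

```text
t: 23.05
tcp_pos: [0.6223, -0.3185, 0.0623]
tool_rot: [0.998, -0.07, 0.0, 0.0]
force: [-1.7, 1.3, 5.3]
finger_gap: 0.515
gripper_force: 41.9
```

Call:
{"name": "drive_tool", "arguments": {
  "motion": [
    [[50,0,0,0,0],[58,0,0,0,0],[80,0,0,0,0],[80,0,0,0,0],[80,0,0,-1.0,0],[80,0,0,-2.5,0],[80,0,0,-4,0],[80,0,0,-4,0],[80,0,0,-4,0]]
  ]
}}

```text
t: 23.95
tcp_pos: [0.623, -0.319, 0.1831]
tool_rot: [0.998, -0.07, 0.002, 0.001]
force: [0.2, -0.5, 0.1]
finger_gap: 0.937
gripper_force: 0.0
```

```bash
python3 - <<'E'
from h import *
shot("L","wrist");S,s=shot("Ls","scene");D,d=shot("Ld","side")
for n in("Ls","Ld"):
    m,im=load(n);h=cv2.cvtColor(im,cv2.COLOR_BGR2HSV);k=cv2.inRange(h,(0,0,150),(179,50,255))
    x,y=proj(m,[.65,-.1,.07]).astype(int);kk=np.zeros_like(k);kk[y-25:y+35,x-20:x+20]=k[y-25:y+35,x-20:x+20]
    c,_=cv2.findContours(kk,0,1);c=max(c,key=cv2.contourArea);print(n,(x,y),cv2.boundingRect(c),cv2.minAreaRect(c))
P=lambda p:np.array([proj(S,p),proj(D,p)])
print(P([.65,-.1,.07]),P([.65,-.1,0]))
go(.65,-.1,.18,-8)
E
```

```text
Ls (np.int64(221), np.int64(187)) (210, 186, 21, 9) ((220.0, 190.0), (8.0, 20.0), 90.0)
Ld (np.int64(379), np.int64(195)) (359, 170, 40, 29) ((378.5, 184.0), (28.0, 39.0), 90.0)
[[221.2236 187.8059]
 [379.2245 195.0937]] [[226.7294 214.1174]
 [377.0229 219.3987]]
at [ 0.6211 -0.3176  0.1792] head -8.0 shift [-0.06 -7.32 -0.01] yaw 0.0
```

```bash
python3 - <<'E'
from h import *
B,_=load("B");A,_=load("A")
m0=dict(A,origin=[0.62364312,0.07415743,0.37123187],orientation=[-1.46893304e-01,9.58834478e-04,-1.46452850e-04,9.89151867e-01])
print("purple",plane(B,(387,58),.07),plane(m0,(302,330),.07),"orange hex",plane(m0,(313,183),.09))
d=np.array([.65,-.1])-plane(B,(387,58),.07)[:2];print(np.linalg.norm(d),np.degrees(np.arctan2(d[1],d[0])))
E
```

```text
purple [ 0.596  -0.1975  0.07  ] [ 0.5979 -0.1912  0.07  ] orange hex [0.6143 0.0056 0.09  ]
0.11142687915928827 61.00775256253005
```

Call:
{"name": "drive_tool", "arguments": {
  "motion": [
    [[85,0,-1.5,0,0],[85,0,-3.0,0,0],[85,0,-4.5,0,0],[85,0,-6.0,0,0],[85,-0.06,-7.32,0,0],[85,-0.06,-7.32,0,0],[85,-0.06,-7.32,0,0],[85,-0.06,-7.32,0,0]]
  ]
}}

```text
t: 24.9
tcp_pos: [0.6506, -0.1016, 0.1801]
tool_rot: [0.998, -0.07, -0.001, 0.0]
force: [0.0, 0.2, -0.5]
finger_gap: 0.993
gripper_force: 0.0
```

```bash
python3 - <<'E'
from h import *
go(.65,-.1,.0,-8)
E
```

```text
at [ 0.6506 -0.1016  0.1801] head -8.04 shift [-0.02 -0.05  6.  ] yaw -0.0
```

Call:
{"name": "drive_tool", "arguments": {
  "motion": [
    [[85,0,-0.05,1.4,0],[85,0,-0.05,2.8,0],[85,0,-0.05,4.2,0],[85,0,-0.05,5.3,0],[85,0,-0.05,5.8,0],[85,0,-0.05,6,0],[85,0,-0.05,6,0]]
  ]
}}

```text
t: 25.6
tcp_pos: [0.6515, -0.1002, 0.0012]
tool_rot: [0.998, -0.07, 0.0, 0.0]
force: [-0.2, -0.6, 0.9]
finger_gap: 0.995
gripper_force: 0.0
```

Call:
{"name": "drive_tool", "arguments": {
  "motion": [
    [[0,0,0,0,0],[0,0,0,0,0],[0,0,0,0,0],[0,0,0,0,0],[0,0,0,0,0],[0,0,0,0,0],[0,0,0,0,0]]
  ]
}}

```text
t: 26.3
tcp_pos: [0.6525, -0.0998, 0.0031]
tool_rot: [0.998, -0.07, 0.002, 0.001]
force: [-0.2, -1.0, 6.3]
finger_gap: 0.507
gripper_force: 40.9
```

```bash
python3 - <<'E'
from h import *
go(.4056,-.2313,.12,-8)
go(.4056,-.2313,.12,-48)
print(manip.sense()["q"])
E
```

```text
at [ 0.6525 -0.0998  0.0031] head -7.98 shift [-7.53  5.49 -3.91] yaw 0.0
at [ 0.6525 -0.0998  0.0031] head -7.98 shift [-7.53  5.49 -3.91] yaw 5.0
[-0.3206  0.8274  1.4705 -0.0004  0.8403  1.3899]
```

Call:
{"name": "drive_tool", "arguments": {
  "motion": [
    [[0,0,0,-1.0,0],[0,0,0,-2.4,0],[0,0,0,-3.8,0],[0,-0.6,0.4,-4.6,0],[0,-1.8,1.3,-4.6,0],[0,-3.0,2.2,-4.6,0],[0,-4.2,3.1,-4.6,0],[0,-5.4,4.0,-4.6,0],[0,-6.6,4.9,-4.6,0],[0,-7.49,5.48,-4.6,0]]
  ]
}}

```text
t: 27.3
tcp_pos: [0.4034, -0.2311, 0.1393]
tool_rot: [0.998, -0.07, -0.0, -0.0]
force: [0.7, -1.1, -2.0]
finger_gap: 0.502
gripper_force: 41.2
```

Call:
{"name": "drive_tool", "arguments": {
  "motion": [
    [[0,0,0,0,0],[0,0,0,0,0],[0,0,0,0,0]]
  ]
}}

```text
t: 27.6
tcp_pos: [0.4069, -0.2307, 0.1395]
tool_rot: [0.998, -0.069, 0.001, 0.0]
force: [-0.1, 0.1, -1.8]
finger_gap: 0.502
gripper_force: 41.2
```

```bash
python3 - <<'E'
from h import *
go(.407,-.2313,.087,-8);print(manip.sense()["force"],manip.sense()["finger_gap"])
# check of the tall plinth top centre in the first outside views: bright wood blob
for n,nm in(("scene0","scene"),("side0","side")):
    m=manip.camera_model(nm);im=cv2.imread(f"pics/{n}.png")
    c=[proj(m,[.4056+a*.034*np.cos(np.radians(4+e)),-.2313+a*.034*np.sin(np.radians(4+e)),.08]) for a,e in((1.414,45),(1.414,135),(1.414,225),(1.414,315))]
    s=sub(im,c,4);print(n,np.array(c).round(1).tolist(),"shift",(s-np.array(c)).round(1).tolist())
E
```

```text
at [ 0.4069 -0.2307  0.1395] head -7.97 shift [0.   0.02 1.75] yaw 0.0
[-0.0654  0.1276 -1.7679] 0.5017621307838646
scene0 [[282.3, 131.6], [303.8, 122.3], [286.6, 113.2], [265.4, 121.7]] shift [[0.6, 0.2], [-0.1, 0.5], [0.3, 0.3], [1.3, 0.8]]
side0 [[339.1, 257.5], [313.6, 275.9], [341.2, 295.8], [366.6, 275.7]] shift [[-0.3, 0.9], [0.1, 0.8], [-0.3, 0.8], [-0.8, 0.8]]
```

The tall plinth corners agree with both outside views to within 1 px. Lowering the cylinder.

Call:
{"name": "drive_tool", "arguments": {
  "motion": [
    [[0,0,0,0.8,0],[0,0,0,1.4,0],[0,0,0,1.65,0],[0,0,0,1.75,0],[0,0,0,1.75,0],[0,0,0,1.75,0]]
  ]
}}

```text
t: 28.2
tcp_pos: [0.4066, -0.231, 0.0872]
tool_rot: [0.998, -0.069, 0.001, 0.0]
force: [0.3, -0.1, -1.0]
finger_gap: 0.504
gripper_force: 41.2
```

Call:
{"name": "drive_tool", "arguments": {
  "motion": [
    [[0,0,0,0.03,0],[0,0,0,0.06,0],[0,0,0,0.06,0]]
  ]
}}

```text
t: 28.5
tcp_pos: [0.4059, -0.2309, 0.0852]
tool_rot: [0.998, -0.07, 0.0, 0.0]
force: [0.8, 0.2, -2.0]
finger_gap: 0.51
gripper_force: 41.2
```

Call:
{"name": "drive_tool", "arguments": {
  "motion": [
    [[0,0,0,0.02,0],[0,0,0,0.05,0],[0,0,0,0.05,0]]
  ]
}}

```text
t: 28.8
tcp_pos: [0.4058, -0.2307, 0.0833]
tool_rot: [0.998, -0.07, -0.0, -0.0]
force: [-0.5, 0.4, -2.4]
finger_gap: 0.506
gripper_force: 41.2
```

Call:
{"name": "drive_tool", "arguments": {
  "motion": [
    [[0,0,0,0.02,0],[0,0,0,0.05,0],[0,0,0,0.05,0]]
  ]
}}

```text
t: 29.1
tcp_pos: [0.4058, -0.2308, 0.0831]
tool_rot: [0.998, -0.07, 0.0, 0.0]
force: [-2.3, 1.2, 11.4]
finger_gap: 0.503
gripper_force: 42.6
```

Call:
{"name": "drive_tool", "arguments": {
  "motion": [
    [[0,0,0,-0.03,0],[50,0,0,-0.03,0],[58,0,0,-0.03,0],[80,0,0,-0.03,0],[80,0,0,-0.03,0],[80,0,0,-1.0,0],[80,0,0,-2.2,0],[80,0,0,-3.4,0],[80,0,0,-3.6,0],[80,0,0,-3.6,0]]
  ]
}}

```text
t: 30.1
tcp_pos: [0.4064, -0.2312, 0.191]
tool_rot: [0.998, -0.07, 0.001, 0.001]
force: [-0.1, 0.2, -0.2]
finger_gap: 0.937
gripper_force: 0.0
```

```bash
python3 - <<'E'
from h import *
go(.5,-.29,.20,-8)
S,s=shot("M","scene");D,d=shot("Md","side");W,w=shot("Mw","wrist")
s0=cv2.imread("pics/scene0.png");d0=cv2.imread("pics/side0.png")
# bystanders unmoved: patch difference against the first pictures
for n,X in(("pot_a",[.514,.143,.036]),("pot_b",[.524,-.154,.036]),("jar",[.355,-.117,.085]),("orange",[.6143,.0056,.09]),("purple",[.597,-.194,.07])):
    for nm,m,a,b in(("S",S,s0,s),("D",D,d0,d)):
        x,y=proj(m,X).round().astype(int);t=a[y-12:y+18,x-14:x+14]
        r=cv2.matchTemplate(b[y-22:y+28,x-24:x+24],t,cv2.TM_CCOEFF_NORMED);_,v,_,l=cv2.minMaxLoc(r);print(n,nm,round(v,2),"shift",(l[0]-10,l[1]-10))
E
```

```text
at [ 0.4064 -0.2312  0.191 ] head -8.0 shift [ 3.36  1.51 -0.29] yaw 0.0
pot_a S 0.78 shift (0, 0)
pot_a D 0.78 shift (0, 0)
pot_b S 0.77 shift (0, 1)
pot_b D 0.47 shift (-10, 5)
jar S 0.98 shift (0, 0)
jar D 0.67 shift (0, 0)
orange S 0.63 shift (1, 5)
orange D 0.04 shift (4, 9)
purple S 0.99 shift (0, 0)
purple D 0.95 shift (0, 0)
```

Call:
{"name": "drive_tool", "arguments": {
  "motion": [
    [[85,0,0,-1,0],[85,6.1,-8.6,-1,0],[85,6.1,-8.6,-1,0],[85,6.1,-8.6,-1,0],[85,6.1,-8.6,-1,0],[85,6.1,-8.6,-1,0],[85,6.1,-8.6,-1,0],[85,6.1,-8.6,-1,0],[85,6.1,-8.6,-1,0]]
  ]
}}

```text
t: 31.15
tcp_pos: [0.6233, 0.0014, 0.2175]
tool_rot: [0.998, -0.068, -0.002, -0.0]
force: [0.6, -0.5, -0.2]
finger_gap: 0.994
gripper_force: 0.0
```

```bash
python3 - <<'E'
from h import *
S,s=shot("N","scene");D,d=shot("Nd","side")
s0=cv2.imread("pics/scene0.png");d0=cv2.imread("pics/side0.png")
for n,X in(("pot_a",[.514,.143,.036]),("pot_b",[.524,-.154,.036]),("jar",[.355,-.117,.085]),("orange",[.6143,.0056,.09]),("purple",[.597,-.194,.07])):
    for nm,m,a,b in(("S",S,s0,s),("D",D,d0,d)):
        x,y=proj(m,X).round().astype(int);t=a[y-8:y+18,x-12:x+12]
        r=cv2.matchTemplate(b[y-18:y+28,x-22:x+22],t,cv2.TM_CCOEFF_NORMED);_,v,_,l=cv2.minMaxLoc(r);print(n,nm,round(v,2),"shift",(l[0]-10,l[1]-10))
# white blobs near the expected tops
for n,X,z in(("hex",[.6215,-.3175],.14),("cyl",[.4056,-.2313],.15),("cone",[.486,.0055],.115)):
    for nm,m,im in(("S",S,s),("D",D,d)):
        x,y=proj(m,X+[z]);h=cv2.cvtColor(im,cv2.COLOR_BGR2HSV)
        k=cv2.inRange(h,(0,0,70),(179,70,255));u,v=int(x),int(y);p=k[v-25:v+45,u-30:u+30]
        _,_,st,ce=cv2.connectedComponentsWithStats(p);i=1+st[1:,4].argmax()
        print(n,nm,"exp",(round(x),round(y)),"blob",st[i][:4]+[u-30,v-25,0,0],"base exp",proj(m,X+[{"hex":.05,"cyl":.08,"cone":.055}[n]]).round())
E
```

```text
pot_a S 0.98 shift (0, 0)
pot_a D 0.99 shift (0, 0)
pot_b S 0.99 shift (0, 0)
pot_b D 0.67 shift (0, 0)
jar S 0.98 shift (0, 0)
jar D 1.0 shift (0, 0)
orange S 0.79 shift (0, 1)
orange D 0.85 shift (0, 0)
purple S 0.99 shift (0, 0)
purple D 0.97 shift (0, 0)
hex S exp (183, 113) blob [172 108  29  44] base exp [191. 147.]
hex D exp (457, 223) blob [438 214  34  53] base exp [450. 258.]
cyl S exp (283, 95) blob [275  92  19  34] base exp [285. 122.]
cyl D exp (341, 247) blob [328 239  37  46] base exp [340. 276.]
cone S exp (319, 163) blob [295 162  48  46] base exp [319. 187.]
cone D exp (292, 186) blob [271 185  45  46] base exp [293. 209.]
```

```bash
python3 - <<'E'
from h import *
D,d=load("Nd");S,s=load("N")
for m,im,y0 in((D,d,(245,255,262,270)),(S,s,(95,103,110,118))):
    h=cv2.cvtColor(im,cv2.COLOR_BGR2HSV)
    for r in y0:
        x=int(proj(m,[.4056,-.2313,.1])[0]);print(r,x,[(int(a),int(b)) for a,b in zip(h[r,x-26:x+27:2,1],h[r,x-26:x+27:2,2])])
    print([proj(m,[.4056,-.2313,z]).round() for z in(.15,.08)])
E
```

```text
245 340 [(129, 150), (128, 151), (127, 156), (127, 157), (127, 157), (127, 156), (129, 152), (98, 156), (17, 198), (18, 198), (17, 198), (17, 198), (17, 198), (18, 198), (17, 198), (18, 198), (17, 197), (18, 198), (18, 198), (17, 196), (13, 192), (13, 192), (15, 192), (15, 193), (15, 193), (65, 157), (128, 149)]
255 340 [(127, 153), (127, 154), (128, 151), (127, 148), (129, 150), (128, 152), (127, 151), (78, 118), (37, 118), (36, 128), (26, 154), (15, 188), (16, 192), (14, 197), (14, 196), (17, 193), (17, 184), (22, 153), (39, 119), (53, 105), (195, 131), (193, 131), (189, 128), (194, 117), (183, 95), (136, 116), (130, 145)]
262 340 [(128, 159), (128, 155), (131, 148), (129, 144), (129, 148), (129, 156), (129, 152), (77, 119), (36, 121), (37, 131), (36, 135), (35, 138), (37, 139), (36, 140), (37, 138), (36, 136), (37, 132), (37, 125), (35, 116), (73, 116), (144, 140), (140, 138), (130, 141), (134, 122), (135, 100), (130, 131), (128, 141)]
270 340 [(128, 143), (129, 146), (127, 154), (128, 159), (115, 160), (89, 189), (89, 190), (67, 138), (37, 123), (35, 131), (38, 136), (35, 139), (
[... 799 characters left out ...]
53, 172), (152, 173), (156, 160)]
110 284 [(64, 28), (74, 38), (82, 28), (62, 41), (150, 134), (159, 143), (162, 137), (166, 141), (157, 153), (97, 100), (61, 96), (56, 100), (53, 102), (56, 105), (55, 97), (70, 95), (59, 99), (47, 87), (165, 116), (162, 120), (160, 147), (154, 164), (158, 160), (157, 161), (155, 160), (160, 155), (157, 151)]
118 284 [(107, 31), (123, 29), (55, 28), (77, 30), (137, 99), (158, 136), (157, 135), (160, 131), (153, 143), (127, 142), (46, 95), (54, 99), (45, 108), (59, 100), (41, 99), (53, 101), (62, 91), (56, 87), (115, 164), (142, 163), (161, 147), (157, 154), (167, 147), (154, 152), (160, 137), (157, 117), (157, 127)]
[array([283.,  95.]), array([285., 122.])]
```

The cylinder stands centred in both views and the bystanders haven't moved. Handing in.

```bash
python3 -c "
from station import manip
print(manip.sign_off())"
```

```text
the job is handed in; nothing more can be done
None
```

The still life is set and handed in after about 31 s: the slab lies on the lowest plinth with the cone upright on it, the hexagon stands on the middle plinth and the cylinder on the tallest, all checked in two camera views with the pots and jar unmoved; the only hitch was a first slab grasp that closed above it, because the fingertips sit about 24 mm higher than the reported tool position, and I corrected for that.

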